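# Dough sheeter's forward-off-reverse toggle to off

## Task

The power went out while the dough sheeter on the kitchen island was running, and its tall drive toggle was left leaning in forward. Stand that toggle upright in its centre off position, so that the rolls do not start when the power returns, and let go of it. Leave the short lamp toggle beside it as it is.

Things in the scene. Friction and masses are not known exactly. Their poses are not given: they have to be found in the camera images.
- drive_grip (a point): Middle of the drive toggle's black grip, a round bar 18 mm thick and 48 mm long along the lever, round-ended, on a 10 mm steel rod. 55 mm from the pivot; the lever ends 24 mm further out. Axes: z along the lever away from the pivot, y along the hinge. Nothing else within 60 mm of the grip stands as high; the rolls' frames, further off, reach 150 mm above the worktop.
- drive_pivot (a point): Fixed pivot of the drive toggle, 12 mm above the sheeter's flat white deck (deck 80 mm above the worktop). Axes: x level, away from the two steel rolls, towards forward (where the lever leans at the start); y the hinge axis; z up. On the deck are three plates in a row along y, 95 mm apart, in any order: drive toggle, lamp toggle, round speed knob 25 mm high.
- drive (a joint): Angle of the drive toggle (rad): 0 upright = off, +0.50 = forward stop (leaning to the pivot's +x), -0.50 = reverse stop. It has a stiff hinge and no spring: it stays at whatever angle it is left, so it must be brought upright and can be pushed too far. It takes about 2 to 3 N at the grip to move it.
- lamp (a joint): Angle of the short lamp toggle (rad), a plain steel rod 7 mm thick that reaches 31 mm above the deck: about -0.35 at its starting stop (leaning towards the rolls), +0.35 at the other; it stays where it is put. To be left as it is.

How it is judged (in metres and radians):
At the end, for the whole second after the job is handed in: The drive toggle stands upright in off, within 11 degrees (0.2 rad), at rest and released; the lamp toggle is still at its starting side (below -0.2 rad) (value of joint drive between -0.2 and 0.2 rad and velocity of joint drive between -0.1 and 0.1 rad/s and value of joint lamp below -0.2 rad); the robot touches nothing.
It fails at once if the short lamp toggle is pushed away from its starting side (value of joint lamp above -0.1 rad).
It also fails if it takes over 29 s, if anything falls off the work surface, if the arm or the gripper's body presses on something with over 40 N, if the wrist force passes 120 N, or if a joint passes its speed limit or range.

## Robot

A 7-joint arm with a two-finger parallel gripper is mounted at the origin on the work surface. World frame = base frame: x ahead of the robot, y to its left, z up, the work surface at z = 0. Lengths are in mm, angles in rad, forces in N, time in s.
With the tool pointing down it reaches from about 400 to 875 mm from the base axis. Payload 4.4 kg.
Tool frame: the origin (TCP) lies midway between the tips of the shut fingers; the grasp point (between the pads) lies 19 mm behind it; z points along the fingers, y is the line along which they close (so a half turn about z gives the same grasp; the last joint's range is limited). The gripper opens to 85 mm and grips with 20 to 120 N. Pads are 22 mm wide; open, the fingers measure 114 mm over their backs; the gripper's body (76 mm by 85 mm) begins 54 mm behind the grasp point. The pads swing forward as they close: fully open they stand 13 mm farther back than shut.
Start: joints at [-1.346, 0.628, 0.038, 1.517, -0.027, 0.996, -0.02], TCP at [186.343, 622.731, 231.313] pointing down, gripper open.
Joint ranges: [-3.06, 3.06], [-0.37, 2.12], [-1.25, 1.32], [0.18, 2.47], [-1.1, 4.24], [0.23, 1.98], [-2.94, 2.94]. Speed limits (rad/s): [2.57, 2.57, 3.14, 3.14, 3.14, 3.14, 3.14].

## Interface

Orientations are given as [roll, pitch, yaw] about the fixed x, y, z axes, in that order (R = Rz(yaw) Ry(pitch) Rx(roll)).
In Python, from cell import ctrl gives the robot as it stands.
- The arm moves only by the shell command python3 -m handwheel 'ROWS'. ROWS is JSON, a list of rows, each a list of 3 entries, a list of its own where there are three numbers: the turn, a rotation vector about the tool's x, y, z in degrees, then the shift along the tool's x, y, z in m, then the closure, from 0 (fully open) to 1 (shut). A call has 1 to 5 rows; each row shifts and turns the commanded pose from where the row before left it, along the tool's axes as they then stand; what a row does not reach is not made up. A row lasts 1/12 s, in which the tool goes at most 41.7 mm and 7.16 degrees, less where a joint would pass 70% of its speed; a pose out of reach is approached as far as the arm can. A call is refused whole if a number of a shift passes 0.0417 or a number of a turn 7.16, either way. A call with a gripper value outside its range is refused whole. The fingers move at their own pace and stop on an object; the grip force is fixed at half the most. Time passes only in rows, so rows that do not move let the fingers close. It gives the time, the measured TCP pose, the force, the opening and the grip force at its end, in the units of the state.
- ctrl.read_state(): the state, without advancing time (a new reading comes with each control period).
- ctrl.get_image(name): name is "scene" or "top" or "wrist"; returns a dict with "pixels" (420x560x3 uint8, red, green, blue), "fx", "fy", "cx", "cy" (pixels), "k1" (the pictures are not rectified: a ray, as slopes to the right and down, at radius r is drawn at 1 + k1 r^2 times it, then the intrinsics apply), "pose" (4x4, takes a point from camera to world coordinates); the wrist camera has in their place "T_tool_cam" (4x4, takes a point from camera to tool coordinates, whose origin is the TCP and whose axes are the flange's). Camera axes: x right, y up, looking along -z (the intrinsics and any distortion apply to the point x, -y, -z); pixel columns grow to the right and rows downward; lengths in mm; the calibration is good to about 2 mm. A picture is of the moment at which its call begins: read the wrist's pose just before it. There is no depth.
- ctrl.finish_job(): hands the job in; it is judged then, once.
The state is a dict: "clock": time; "qpos": joint angles; "qd": joint speeds; "tau": joint torques, N m; "eef_pos": TCP position; "tool_rot": TCP orientation; "force": force on the tool from outside, world axes, zero at the start; "torque": the same for the moment, N m; "width": finger opening in mm; "gripper_force": force on a finger pad.
Only numpy, scipy, OpenCV 4.12 (cv2) and the standard library are available. Lean on these libraries where they do the work, as an engineer would, in place of code of your own. Each camera call takes 0.05 s, during which the arm holds its last target. There are 200 camera calls.

## Working session

There is one attempt and no reset: what is moved stays moved. The work goes in short steps, Python scripts to look and compute and a shell command to move; the robot and the scene stay as the last step left them, time stands still between calls to the robot, and variables do not carry over. Pictures are saved under pics/ and viewed, at most 10 in all, crops included, and the job is handed in when it is done.

```bash
mkdir -p pics; ls
python3 - <<'E'
from cell import ctrl
import cv2
s=ctrl.read_state(); print({k:s[k] for k in("clock","eef_pos","tool_rot","width","force")})
for n in("scene","top"):
    d=ctrl.get_image(n); cv2.imwrite(f"pics/{n}0.png",d["pixels"][:,:,::-1]); print(n,d["fx"],d["cx"],d["cy"],d["k1"],d["pose"])
E
```

```text
pics
{'clock': 0.0, 'eef_pos': array([186.14140377, 622.11121836, 230.40260034]), 'tool_rot': array([-3.13969636e+00,  1.56723701e-05,  2.85079008e+00]), 'width': 85.05399285588302, 'force': array([ 0.1152518 , -0.2118732 ,  0.25414283])}
scene 386.20718939739965 277.5452414990029 208.02238963918262 0.025805413733467873 [[-4.55521550e-01 -7.54722723e-01  4.72116225e-01  8.81140633e+02]
 [ 8.90217624e-01 -3.84060095e-01  2.44970254e-01  1.78058174e+02]
 [-3.56361512e-03  5.31875414e-01  8.46815119e-01  7.03364102e+02]
 [ 0.00000000e+00  0.00000000e+00  0.00000000e+00  1.00000000e+00]]
top 381.93378406036277 282.77792269385145 207.96640604131804 -0.015488530418670404 [[ 1.01357275e-02  9.83616329e-01 -1.79989399e-01  4.72456392e+02]
 [-9.99686377e-01  1.40897624e-02  2.07032842e-02  1.24319571e+01]
 [ 2.29000962e-02  1.79723107e-01  9.83450655e-01  8.08692962e+02]
 [ 0.00000000e+00  0.00000000e+00  0.00000000e+00  1.00000000e+00]]
```

View pics/scene0.png

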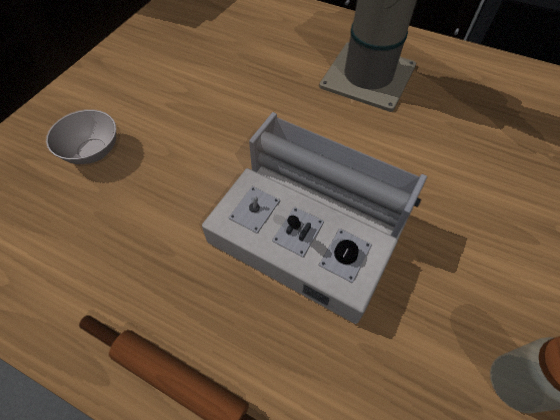

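View pics/top0.png

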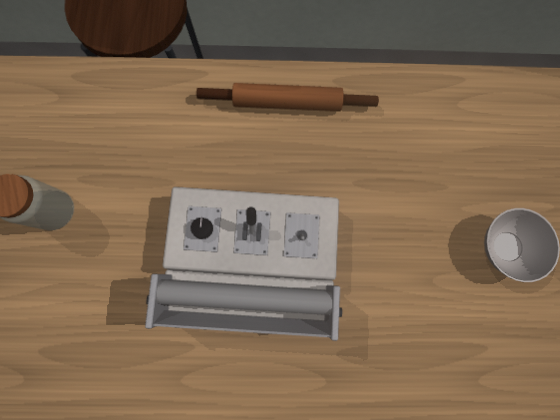

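The drive toggle is the middle plate: scene about (296,227), top about (252,222). The lamp is at scene (255,205), top (302,237). The knob is at top (202,228), and the rolls are on the robot side. I'll enlarge both.

Run:
```python
import cv2,numpy as np
a=cv2.imread("pics/scene0.png")[175:275,220:390-40]; b=cv2.imread("pics/top0.png")[190:290,190:320]
cv2.imwrite("pics/crop.png",np.vstack([np.hstack([cv2.resize(x,None,fx=3,fy=5.5*0+3,interpolation=2) for x in(a,b)])]))
```

```text
(no output)
```

View pics/crop.png

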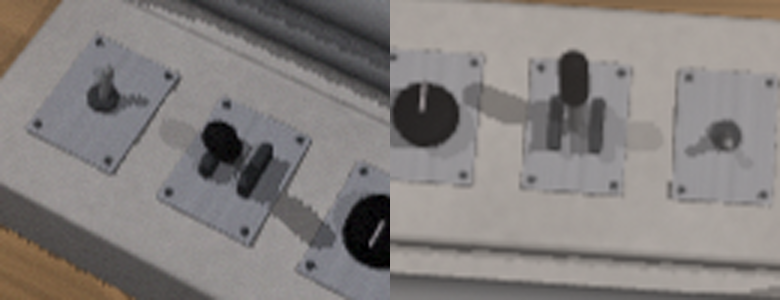

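The enlarged pair shows these points in the full pictures:
- **Grip middle:** scene (294,222.7), top (251,216).
- **Drive plate centre:** scene (298.9,230.6), top (252.7,232.7).
- **Lamp plate centre:** top (302.7,236).

```bash
cat > h.py <<'E'
import numpy as np,cv2
from scipy.spatial.transform import Rotation as R
def ray(c,uv):
    K=np.array([[c["fx"],0,c["cx"]],[0,c["fy"],c["cy"]],[0,0,1]])
    p=cv2.undistortPoints(np.array([[uv]],float),K,np.array([c["k1"],0,0,0,0]))[0,0]
    d=c["pose"][:3,:3]@[p[0],-p[1],-1]; return c["pose"][:3,3],d/np.linalg.norm(d)
def atz(c,uv,z): o,d=ray(c,uv); return o+d*(z-o[2])/d[2]
def tri(rs):
    A=sum(np.eye(3)-np.outer(d,d) for o,d in rs); b=sum((np.eye(3)-np.outer(d,d))@o for o,d in rs)
    x=np.linalg.solve(A,b); return x,[np.linalg.norm((np.eye(3)-np.outer(d,d))@(x-o)) for o,d in rs]
E
python3 - <<'E'
from h import *
from cell import ctrl
S,T=ctrl.get_image("scene"),ctrl.get_image("top")
print("grip",tri([ray(S,(294,222.7)),ray(T,(251,216))]))
print("plate S,T",atz(S,(298.9,230.6),82),atz(T,(252.7,232.7),82))
l=atz(T,(302.7,236),82);k=atz(T,(201.5,229.5),82);print("lamp,knob",l,k,np.linalg.norm(l-k))
y=(k-l)/np.linalg.norm(k-l);print("yaw deg of y axis vs world y",np.degrees(np.arctan2(-y[0],y[1])))
s=ctrl.read_state();print(s["eef_pos"],s["tool_rot"]);print(R.from_euler("xyz",s["tool_rot"]).as_matrix().round(3))
E
```

```text
grip (array([579.95047449,  53.72461816, 139.64550962]), [np.float64(0.8324048696133713), np.float64(0.832404869613414)])
plate S,T [560.45585641  55.42222721  82.        ] [556.63842395  54.07270753  82.        ]
lamp,knob [551.52618328 -41.50802736  82.        ] [561.4908691 151.7353807  82.       ] 193.50015431565907
yaw deg of y axis vs world y -2.951868919496344
[186.23113401 622.36498269 230.7511673 ] [-3.14044274e+00 -1.42177644e-05  2.85078354e+00]
[[-0.958  0.287 -0.   ]
 [ 0.287  0.958 -0.001]
 [ 0.    -0.001 -1.   ]]
```

The grip triangulates to (580, 54, 140). It should be at z 140.3, and the lamp–knob distance is 193.5 against 190, so both fit. Plan:
1. Turn 13.7° so the fingers close along the hinge.
2. Travel to above the grip and pinch it.
3. Swing it about 26 mm towards the rolls along the arc and open.

```bash
python3 -m handwheel '[[[0,0,-6.85],[0,0,0],0],[[0,0,-6.85],[0,0,0],0],[[0,0,0],[-0.025,-0.032,0],0],[[0,0,0],[-0.025,-0.032,0],0],[[0,0,0],[-0.025,-0.032,0],0]]'
python3 -m handwheel '[[[0,0,0],[-0.025,-0.032,0],0],[[0,0,0],[-0.025,-0.032,0],0],[[0,0,0],[-0.025,-0.032,0],0],[[0,0,0],[-0.025,-0.032,0],0],[[0,0,0],[-0.025,-0.032,0],0]]'
```

```text
clock: 0.62
eef_pos: [256.5, 521.8, 230.9]
tool_rot: [-3.141, -0.0, 3.092]
force: [1.7, -0.1, 0.0]
width: 85.4
gripper_force: 0.0
clock: 1.03
eef_pos: [373.6, 354.9, 231.4]
tool_rot: [3.142, 0.0, 3.09]
force: [1.0, -0.3, -0.6]
width: 85.4
gripper_force: 0.0
```

```bash
python3 -m handwheel '[[[0,0,0],[-0.025,-0.0325,0],0],[[0,0,0],[-0.025,-0.0325,0],0],[[0,0,0],[-0.025,-0.0325,0],0],[[0,0,0],[-0.025,-0.0325,0],0],[[0,0,0],[-0.025,-0.0325,0],0]]' >/dev/null
python3 -m handwheel '[[[0,0,0],[-0.025,-0.0325,0],0],[[0,0,0],[-0.025,-0.0325,0],0],[[0,0,0],[-0.025,-0.0325,0],0],[[0,0,0],[-0.022,-0.031,0],0],[[0,0,0],[0,0,0],0]]'
python3 - <<'E'
from h import *
from cell import ctrl
s=ctrl.read_state();d=ctrl.get_image("wrist")
print(s["eef_pos"],s["tool_rot"])
W=np.eye(4);W[:3,:3]=R.from_euler("xyz",s["tool_rot"]).as_matrix();W[:3,3]=s["eef_pos"]
d["pose"]=W@d["T_tool_cam"]; np.save("w.npy",{k:d[k] for k in d if k!="pixels"},allow_pickle=True)
cv2.imwrite("pics/w1.png",d["pixels"][:,:,::-1])
i=W[:3,:3].T@(np.array([580,54,121])-s["eef_pos"]);print("tool shift to grip",i)
E
```

```text
clock: 1.87
eef_pos: [583.5, 44.3, 231.2]
tool_rot: [-3.136, 0.004, 3.078]
force: [0.3, -1.5, 0.6]
width: 85.2
gripper_force: 0.0
[583.45715531  44.30994052 231.20661543] [-3.1356118   0.00399182  3.07791546]
tool shift to grip [  4.50665857  10.10928164 110.13101159]
```

View pics/w1.png

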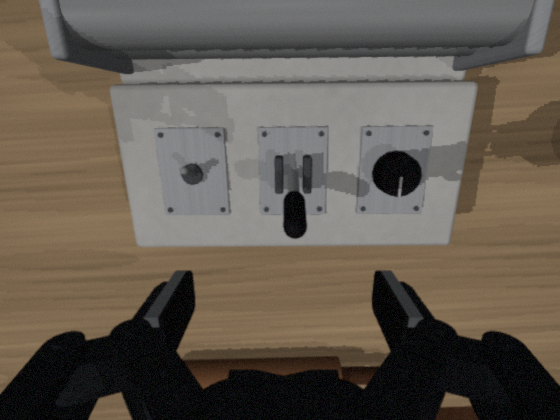

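The wrist view shows the grip centre at (294.5,214). The hinge cheeks are at (279,174) and (308,174), so the pivot is at about (293.5,174). The deck is square to the image, so the yaw is right.

Run:
```python
from h import *
from cell import ctrl
w=np.load("w.npy",allow_pickle=True).item()
g=atz(w,(294.5,214),140.3);p=atz(w,(293.5,174),92);print("grip",g,"pivot",p,"dist",np.linalg.norm(g-p))
l=atz(w,(193,171),82);k=atz(w,(396,170),82);y=k-l;print(np.linalg.norm(y),"yaw",np.degrees(np.arctan2(-y[0],y[1])))
s=ctrl.read_state();M=R.from_euler("xyz",s["tool_rot"]).as_matrix()
print(s["eef_pos"],s["tool_rot"],M.T@(g-[0,0,19]-s["eef_pos"]))
```

```text
grip [582.95912785  51.52006207 140.3       ] pivot [560.63245253  53.19206559  92.        ] dist 53.23688595745144
192.84814104790647 yaw -3.325893972216437
[581.27910915  48.87160233 230.94442056] [-3.13879965e+00  1.11537137e-03  3.08122162e+00] [ -1.39486976   3.0512285  109.63795011]
```

```bash
python3 -m handwheel '[[[0,0,0],[0,0.003,0.027],0],[[0,0,0],[0,0,0.027],0],[[0,0,0],[0,0,0.027],0],[[0,0,0],[0,0,0.026],0],[[0,0,0],[0,0,0],0]]'
python3 -m handwheel '[[[0,0,0],[0,0,0],0],[[0,0,0],[0,0,0],0]]'
```

```text
clock: 2.33
eef_pos: [575.3, 58.7, 119.7]
tool_rot: [-3.141, -0.01, 3.092]
force: [-0.6, 0.3, -0.1]
width: 85.4
gripper_force: 0.0
clock: 2.5
eef_pos: [580.3, 58.5, 125.5]
tool_rot: [3.141, 0.001, 3.091]
force: [0.4, -0.5, 0.8]
width: 85.2
gripper_force: 0.0
```

```bash
python3 -m handwheel '[[[0,0,0],[-0.002,-0.0055,0],0],[[0,0,0],[0,0,0],0],[[0,0,0],[0,0,0],0],[[0,0,0],[0,0,0],0]]'
python3 -m handwheel '[[[0,0,0],[0,0,0],0.4],[[0,0,0],[0,0,0],0.4],[[0,0,0],[0,0,0],0.5],[[0,0,0],[0,0,0],0.5],[[0,0,0],[0,0,0],0.5]]'
python3 - <<'E'
from cell import ctrl
import cv2
d=ctrl.get_image("wrist");cv2.imwrite("pics/w2.png",d["pixels"][:,:,::-1])
E
```

```text
clock: 2.83
eef_pos: [581.9, 51.9, 125.2]
tool_rot: [3.141, 0.002, 3.089]
force: [-0.6, 0.0, -0.4]
width: 85.4
gripper_force: 0.0
clock: 3.25
eef_pos: [581.3, 52.1, 124.2]
tool_rot: [3.142, -0.0, 3.09]
force: [0.1, 0.6, 1.0]
width: 42.6
gripper_force: 0.0
```

View pics/w2.png

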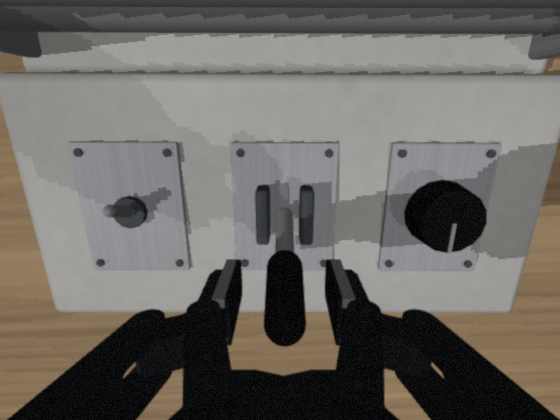

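The grip at (285,297) sits midway between the half-closed pads, whose inner edges are at about columns 240 and 328. Closing.

```bash
python3 -m handwheel '[[[0,0,0],[0,0,0],0.9],[[0,0,0],[0,0,0],0.9],[[0,0,0],[0,0,0],0.9],[[0,0,0],[0,0,0],0.9],[[0,0,0],[0,0,0],0.9]]'
```

```text
clock: 3.72
eef_pos: [581.5, 52.6, 124.4]
tool_rot: [3.141, 0.0, 3.09]
force: [-0.3, 1.4, 1.1]
width: 16.5
gripper_force: 58.5
```

Gripped at 58.5 N. The grasp point is 51.4 mm above the pivot, so its radius is 58.6 mm. Upright therefore means 28 mm towards the rolls (tool +x) and 7 mm up.

```bash
python3 -m handwheel '[[[0,0,0],[0.006,0,-0.003],0.9],[[0,0,0],[0.007,0,-0.002],0.9],[[0,0,0],[0.007,0,-0.0015],0.9],[[0,0,0],[0.008,0,-0.0005],0.9],[[0,0,0],[0,0,0],0.9]]'
python3 -m handwheel '[[[0,0,0],[0,0,0],0.9],[[0,0,0],[0,0,0],0.9],[[0,0,0],[0,0,0],0.9]]'
python3 - <<'E'
from cell import ctrl
import cv2,numpy as np
o=[]
for n in("scene","top"):
    p=ctrl.get_image(n)["pixels"][:,:,::-1]; o.append(cv2.resize(p[140:280,200:340],None,fx=2.8,fy=2.8))
cv2.imwrite("pics/c2.png",np.hstack(o))
E
```

```text
clock: 4.13
eef_pos: [554.7, 54.0, 130.9]
tool_rot: [3.141, 0.004, 3.091]
force: [4.3, 1.5, -8.6]
width: 16.3
gripper_force: 59.4
clock: 4.38
eef_pos: [554.7, 54.0, 130.9]
tool_rot: [3.141, 0.003, 3.09]
force: [4.5, 2.1, -9.1]
width: 16.5
gripper_force: 59.4
```

View pics/c2.png

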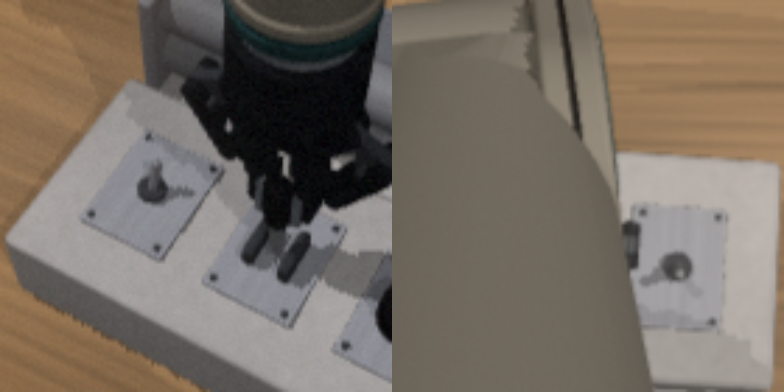

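The scene crop shows the lever about upright in the fingers and the lamp still leaning at its start side. Releasing and rising.

```bash
python3 -m handwheel '[[[0,0,0],[0,0,0],0.4],[[0,0,0],[0,0,0],0.2],[[0,0,0],[0,0,0],0.2],[[0,0,0],[0,0,0],0.2],[[0,0,0],[0,0,0],0.2]]'
python3 -m handwheel '[[[0,0,0],[0,0,-0.02],0.2],[[0,0,0],[0,0,-0.03],0.2],[[0,0,0],[0,0,-0.03],0.2],[[0,0,0],[0,0,-0.03],0.2],[[0,0,0],[0,0,0],0.2]]'
python3 -m handwheel '[[[0,0,0],[0,0,0],0.2],[[0,0,0],[0,0,0],0.2],[[0,0,0],[0,0,0],0.2],[[0,0,0],[0,0,0],0.2]]'
python3 - <<'E'
from h import *
from cell import ctrl
s=ctrl.read_state();d=ctrl.get_image("wrist")
W=np.eye(4);W[:3,:3]=R.from_euler("xyz",s["tool_rot"]).as_matrix();W[:3,3]=s["eef_pos"]
d["pose"]=W@d["T_tool_cam"]; np.save("w.npy",{k:d[k] for k in d if k!="pixels"},allow_pickle=True)
q=ctrl.get_image("scene")["pixels"][160:280,210:350,::-1]
cv2.imwrite("pics/w3.png",np.hstack([d["pixels"][:,100:480,::-1],cv2.resize(q,(420,420*120//140))[:360].copy() if 0 else cv2.resize(q,(420,420))]))
E
```

```text
clock: 4.9
eef_pos: [553.2, 53.2, 131.5]
tool_rot: [-3.141, -0.0, 3.09]
force: [-0.1, 0.8, 0.2]
width: 68.1
gripper_force: 0.0
clock: 5.32
eef_pos: [556.9, 53.7, 247.2]
tool_rot: [3.14, 0.011, 3.089]
force: [1.0, -0.2, 0.2]
width: 68.6
gripper_force: 0.0
clock: 5.65
eef_pos: [552.5, 53.3, 240.0]
tool_rot: [-3.141, -0.003, 3.09]
force: [-0.1, -0.7, 0.3]
width: 68.2
gripper_force: 0.0
```

View pics/w3.png

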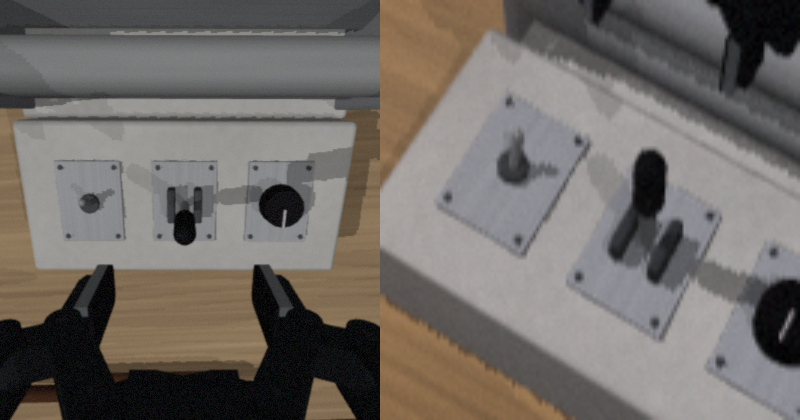

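The left (wrist) panel shows the grip at full-picture (284.5,227) and the cheeks' middle at (283,204). The right (scene) panel puts the grip at (299.7,212.3) and the cheeks at (298.3,228.9). The lamp still leans towards the rolls. Next I'll check the lever angle.

Run:
```python
from h import *
from cell import ctrl
w=np.load("w.npy",allow_pickle=True).item();S=ctrl.get_image("scene")
g,e=tri([ray(w,(284.5,227)),ray(S,(299.7,212.3))]);p,f=tri([ray(w,(283,204)),ray(S,(298.3,228.9))])
print(g,e,p,f); v=g-p; print(np.linalg.norm(v),np.arctan2(v[0],v[2]))
# each camera on its own, pivot at z=92, grip at 55 mm: angle by height iteration
for n,c,G,P in(("wrist",w,(284.5,227),(283,204)),("scene",S,(299.7,212.3),(298.3,228.9))):
    p=atz(c,P,92); print(n,p,[(a,round(float((atz(c,G,92+55*np.cos(a))-p)[0]-55*np.sin(a)),1)) for a in(-.3,-.2,-.1,0,.1,.2,.3)])
```

```text
[562.18439436  53.50443463 147.7733664 ] [np.float64(1.0179846145391764), np.float64(1.0179846145391476)] [560.70649073  52.64583007  87.238689  ] [np.float64(1.3387789623060453), np.float64(1.3387789623060173)]
60.55880256255849 0.024409316520683916
wrist [559.60807095  51.4189308   92.        ] [(-0.3, 20.3), (-0.2, 14.5), (-0.1, 8.7), (0, 3.1), (0.1, -2.3), (0.2, -7.4), (0.3, -12.2)]
scene [562.94701494  54.92819457  92.        ] [(-0.3, 13.5), (-0.2, 8.9), (-0.1, 4.0), (0, -1.4), (0.1, -7.0), (0.2, -12.9), (0.3, -19.0)]
```

The angle is about +0.02 rad (wrist alone +0.06, scene alone −0.03), well within 0.2. The gripper is clear and at rest, so I'm handing in.

```bash
python3 -c "
from cell import ctrl
print(ctrl.finish_job())"
```

```text
the job is handed in; nothing more can be done
None
```

The drive toggle now stands upright in off, measured at about +0.02 rad (limit 0.2), and released; the lamp toggle still leans towards the rolls, and I handed the job in at about 6 s of the 29 s (no verdict was returned).

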